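# Load the kiln rack in drying-rack order

## Robot

A 6-joint arm with a two-finger parallel gripper is mounted at the origin on the work surface. World frame = base frame: x ahead of the robot, y to its left, z up, the work surface at z = 0. Lengths are in m, angles in degrees, forces in N, time in s.
With the tool pointing down it reaches from about 0.4 to 0.825 m from the base axis. Payload 7 kg.
Tool frame: the origin (TCP) lies at the very end of the fingers, on their centre line; the grasp point (between the pads) lies 19 mm behind it; z points along the fingers, y is the line along which they close (so a half turn about z gives the same grasp; the last joint's range is limited). The gripper opens to 88 mm and grips with 3 to 60 N. Pads are 19 mm wide; open, the fingers measure 130 mm over their backs; the gripper's body (78 mm by 193 mm) begins 47 mm behind the grasp point.
Start: joints at [-58.894, 20.546, 0.682, 0, -70.136, -16.507], TCP at [0.17, -0.653, 0.227] pointing down, gripper open.
Joint ranges: [-176.03, 176.03], [-82.01, 121.73], [-58.28, 71.71], [-173.87, 95.51], [-174.79, -0.11], [-173.66, 173.66]. Speed limits (degrees/s): [136.94, 136.94, 172.46, 180, 180, 180].

## Interface

Orientations are given as [roll, pitch, yaw] about the fixed x, y, z axes, in that order (R = Rz(yaw) Ry(pitch) Rx(roll)).
In Python, from plant import get_obs, snapshot, camera_params, close_job, boxes_of, cut_out, landmark_of gives the robot as it stands.
- The arm moves only by the shell command python3 -m inch 'ROWS' [OPENING]. ROWS is text: rows parted by semicolons, each of 6 numbers parted by spaces: the shift along the tool's x, y, z in units of 30 cm (1.0 is 30 cm), then the turn, a rotation vector about the tool's x, y, z in units of pi rad (1.0 is pi rad). A call has 1 to 10 rows; each row is the pose to reach, as a shift and turn from the pose commanded when the call began, along the tool's axes at that moment, turning the shorter way round; what a row does not reach only later rows make up. A row lasts 1/12 s, in which the tool goes at most 41.7 mm and 7.16 degrees, less where a joint would pass 70% of its speed; a pose out of reach is approached as far as the arm can. A call with a number of a shift or a turn outside -1 to 1 is refused whole. A call with a gripper value outside its range is refused whole. OPENING is the closure, from -1 (fully open) to 1 (shut), set as the call begins (- or left out, the last holds). The fingers move at their own pace and stop on an object; the grip force is fixed at half the most. Time passes only in rows, so rows that repeat a pose let the fingers close. It gives the time, the measured TCP pose, the force, the opening and the grip force at its end, in the units of the state.
- get_obs(): the state, without advancing time (a new reading comes with each control period).
- snapshot(name): name is "side" or "top"; returns the picture (400x640x3 uint8, red, green, blue); there is no depth.
- camera_params(name): a dict with "mtx" (3x3 intrinsics, pixels), "k1" (the pictures are not rectified: a ray, as slopes to the right and down, at radius r is drawn at 1 + k1 r^2 times it, then the intrinsics apply), "rvec" (rotation vector, rad) and "tvec" (3), from world to camera coordinates, as OpenCV has them. Camera axes: x right, y down, z forward; pixel columns grow to the right and rows downward; lengths in m; the calibration is good to about 2 mm. A picture is of the moment at which its call begins. camera_params takes no time and is no camera call.
- close_job(): hands the job in; it is judged then, once.
Trained networks look in the newest picture that a camera, given by its name, has taken for a name from the list of things; names that differ only in an ending like _2 or _b are one class to them, and where a whole thing is asked for, a point or a joint stands for the part that bears it (a point fixed in the world has none). Each returns a list of dicts, best first, with "p" (0 to 1); they miss things now and then, are a little off and sometimes report something else, mostly with a low value. They report only what shows in the picture. A call takes as long as a camera call.
- boxes_of(camera, thing): "rect" ([left, top, width, height] in pixels, round what is visible of it).
- cut_out(camera, thing): "pixels" (400x640 bool, what is visible of it) and "rect" ([left, top, width, height] in pixels, round what is visible of it).
- landmark_of(camera, thing): "uv" ([column, row] in pixels: a listed point, or the origin of a listed thing).
The state is a dict: "clock": time; "joint_pos": joint angles; "qvel": joint speeds; "tau": joint torques, N m; "tool_pos": TCP position; "orientation": TCP orientation; "force": force on the tool from outside, world axes, zero at the start; "moment": the same for the moment, N m; "opening": finger opening in m; "gripper_force": force on a finger pad.
Only numpy, scipy, OpenCV 4.12 (cv2) and the standard library are available. Lean on these libraries where they do the work, as an engineer would, in place of code of your own. Each camera call takes 0.05 s, during which the arm holds its last target. There are 200 camera calls.

## Task

Move the four glazed tiles from the wooden drying rack to the cream kiln rack, keeping their order counted from the yellow end: the tile that stood next to the yellow end of the drying rack goes into the groove next to the yellow end of the kiln rack, and so on, one tile to a groove. Stand each tile upright, centred along its groove and fully down on the groove's floor, without dropping or toppling any, and leave the bowl, the jar and the stack of clay tiles where they are.

Things in the scene. Friction and masses are not known exactly. Their poses are not given: they have to be found in the camera images.
- tile_blue: dark cobalt-blue glazed ceramic tile with a painted rosette on both faces, 80 wide x 12 thick x 100 high mm, about 0.18 kg, standing on edge in its wooden block. Origin: centre of its bottom edge; z up, x along the 80 mm width, y along the 12 mm thickness. Its top edge is 100 mm above the origin. Front and back are alike: either may face either way.
- tile_turquoise: turquoise glazed ceramic tile with a painted rosette on both faces, 80 wide x 12 thick x 100 high mm, about 0.18 kg, standing on edge in its wooden block. Origin: centre of its bottom edge; z up, x along the 80 mm width, y along the 12 mm thickness. Its top edge is 100 mm above the origin. Front and back are alike: either may face either way.
- tile_red: dark red glazed ceramic tile with a painted rosette on both faces, 80 wide x 12 thick x 100 high mm, about 0.18 kg, standing on edge in its wooden block. Origin: centre of its bottom edge; z up, x along the 80 mm width, y along the 12 mm thickness. Its top edge is 100 mm above the origin. Front and back are alike: either may face either way.
- tile_white: white (blue rosette) glazed ceramic tile with a painted rosette on both faces, 80 wide x 12 thick x 100 high mm, about 0.18 kg, standing on edge in its wooden block. Origin: centre of its bottom edge; z up, x along the 80 mm width, y along the 12 mm thickness. Its top edge is 100 mm above the origin. Front and back are alike: either may face either way.
- block_blue: the plain light-wood grooved block, 70 x 48 x 48 mm, fixed on the drying rack, in which the blue tile stands at the start: it keeps showing where in the row that tile stood. Origin: centre of its underside; axes parallel to the drying rack's. Its groove runs along x, floor 8 mm above the origin, and is shaped like those of the kiln rack.
- block_turquoise: the plain light-wood grooved block, 70 x 48 x 48 mm, fixed on the drying rack, in which the turquoise tile stands at the start: it keeps showing where in the row that tile stood. Origin: centre of its underside; axes parallel to the drying rack's. Its groove runs along x, floor 8 mm above the origin, and is shaped like those of the kiln rack.
- block_red: the plain light-wood grooved block, 70 x 48 x 48 mm, fixed on the drying rack, in which the red tile stands at the start: it keeps showing where in the row that tile stood. Origin: centre of its underside; axes parallel to the drying rack's. Its groove runs along x, floor 8 mm above the origin, and is shaped like those of the kiln rack.
- block_white: the plain light-wood grooved block, 70 x 48 x 48 mm, fixed on the drying rack, in which the white tile stands at the start: it keeps showing where in the row that tile stood. Origin: centre of its underside; axes parallel to the drying rack's. Its groove runs along x, floor 8 mm above the origin, and is shaped like those of the kiln rack.
- drying_rack: fixed dark-wood board, 80 (x) x 290 (y) x 12 mm, carrying the four wooden blocks in a row along y, at y = -96, -32, 32 and 96 mm (64 mm pitch), with a yellow upright end piece, 40 mm high, at its +y end. Origin: centre of the underside, on the table; z up. It stands either to the left or to the right of the kiln rack.
- kiln_rack: fixed cream rack, 80 (x) x 290 (y) mm, four empty grooves at y = -96, -32, 32, 96 mm, yellow end piece (52 mm high) at its -y end. Origin: centre of underside, on the table. Grooves run along x, 70 long, open-ended; floor 20 mm above the origin; 15 mm wide up to 38 mm, then flaring to 33 mm at the mouth, 60 mm up. A seated tile's origin is at z = 20 mm, its top at 120.
- bowl: white bowl, 100 mm across, 45 mm high, beyond the racks; a bystander. Origin: centre of its underside.
- jar: white glaze jar with a lid, 60 mm across, 75 mm high, beyond the racks; a bystander. Origin: centre of its underside.
- bisque: stack of bare red-clay tiles, a block 90 x 90 x 36 mm, beyond the racks; a bystander. Origin: centre of its underside.

How it is judged:
By the outcome, as a careful person would: the job done as asked, in the order asked, and still so for the second after the job is handed in, with the robot touching nothing.
It also fails if it takes over 104 s, if anything falls off the work surface, if the arm or the gripper's body presses on something with over 40 N, if the wrist force passes 120 N, or if a joint passes its speed limit or range.

## Working session

There is one attempt and no reset: what is moved stays moved. The work goes in short steps, Python scripts to look and compute and a shell command to move; the robot and the scene stay as the last step left them, time stands still between calls to the robot, and variables do not carry over. Pictures are saved under pics/ and viewed, at most 14 in all, crops included, and the job is handed in when it is done.

```bash
mkdir -p pics; python3 - <<'E'
from plant import *
import cv2
for n in ["top","side"]:
    im=snapshot(n); cv2.imwrite(f"pics/{n}0.png",im[:,:,::-1]); p=camera_params(n); print(n,p)
    for t in ["drying_rack","kiln_rack","block_blue","block_turquoise","block_red","block_white","tile_blue","tile_turquoise","tile_red","tile_white"]:
        b=landmark_of(n,t); print(t,[([round(float(v)) for v in d["uv"]],round(d["p"],2)) for d in b[:2]])
print(get_obs())
E
```

```text
top {'mtx': array([[418.63126915,   0.        , 328.97129848],
       [  0.        , 418.63126915, 195.46180179],
       [  0.        ,   0.        ,   1.        ]]), 'k1': -0.10292678705926664, 'rvec': array([ 2.19428347, -2.20396513,  0.05995753]), 'tvec': array([-0.01522427,  0.62061232,  0.89196121])}
drying_rack [([410, 247], 0.94), ([453, 239], 0.6)]
kiln_rack [([242, 222], 0.88)]
block_blue [([451, 242], 0.6)]
block_turquoise [([426, 244], 0.79)]
block_red [([396, 251], 0.56), ([422, 245], 0.52)]
block_white [([368, 253], 0.79), ([396, 248], 0.53)]
tile_blue [([455, 246], 0.59)]
tile_turquoise [([422, 247], 0.89), ([409, 250], 0.48)]
tile_red [([397, 246], 0.94)]
tile_white [([366, 252], 0.6)]
side {'mtx': array([[399.41914232,   0.        , 317.96221219],
       [  0.        , 399.41914232, 195.82126289],
       [  0.        ,   0.        ,   1.        ]]), 'k1': -0.06664886241680239, 'rvec': array([ 0.2299879 , -2.81858903,  1.20635412]), 'tvec': array([0.61891105, 0.10395478, 0.80715715])}
drying_rack []
kiln_rack [([340, 286], 0.81)]
block_blue []
block_turquoise []
block_red []
block_white [([382, 179], 0.65)]
tile_blue [([378, 132], 0.96), ([384, 182], 0.7)]
tile_turquoise []
tile_red []
tile_white [([380, 180], 0.79)]
{'clock': 1.1, 'joint_pos': array([-5.88947174e+01,  2.05449818e+01,  6.81554835e-01,  1.16568245e-03,
       -7.01366605e+01, -1.65055481e+01]), 'qvel': array([ 0.0303591 , -0.07121057,  0.09355452, -0.03021727,  0.05172296,
       -0.00498254]), 'tau': array([-4.83489730e-04, -5.82403779e+01,  2.93307137e+01,  7.00254276e+00,
        1.25417291e-02, -2.23071669e-05]), 'tool_pos': array([ 0.17009451, -0.65318901,  0.22657741]), 'orientation': array([-1.79999772e+02, -1.07599347e-03, -1.65399869e+02]), 'force': array([0.21218736, 0.95246039, 0.37219288]), 'moment': array([-0.01340333, -0.05607611, -0.01800396]), 'gripper_force': 0.0, 'opening': 0.08745416590916803}
```

View pics/top0.png

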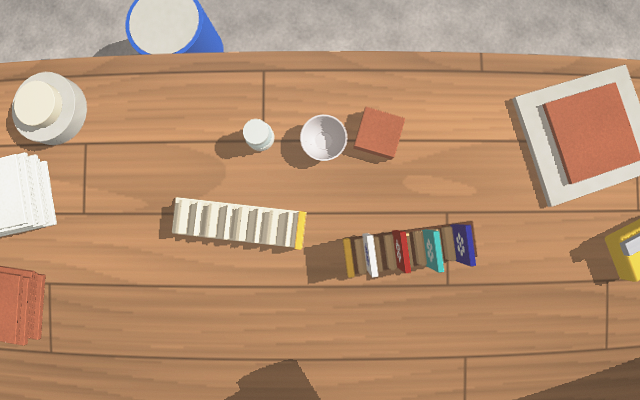

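View pics/side0.png

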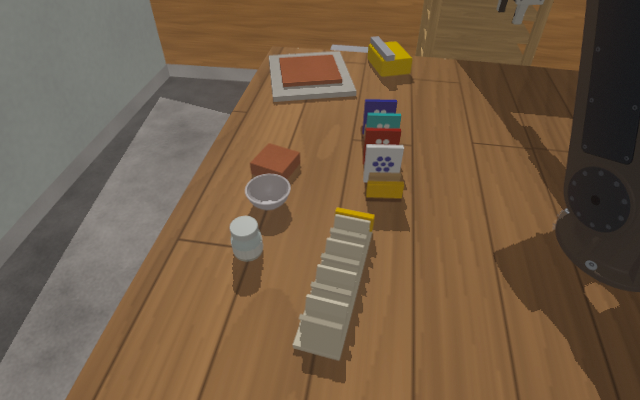

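The top view shows the kiln rack at left, with its yellow end at about (300,230). The drying rack is at right, with its yellow end at about (349,257), followed by white, red, turquoise and blue. So white goes into the kiln groove next to the yellow end, and blue into the far one. Next I'll fit poses to the masks.

```bash
cat > vis.py <<'E'
import numpy as np, cv2
from scipy.optimize import minimize
from plant import *
S=4
def proj(n,P):
    c=camera_params(n); d=np.array([c["k1"],0,0,0,0.])
    return cv2.projectPoints(np.asarray(P,float).reshape(-1,1,3),c["rvec"],c["tvec"],c["mtx"],d)[0].reshape(-1,2)
def box(x,y,z,sx,sy,sz):
    return np.array([[x+a*sx/2,y+b*sy/2,z+h*sz] for a in(-1,1) for b in(-1,1) for h in(0,1)])
def place(P,p):
    c,s=np.cos(p[2]),np.sin(p[2]); return P@np.array([[c,-s,0],[s,c,0],[0,0,1]]).T+[p[0],p[1],0]
def kiln():
    L=[box(0,0,0,.08,.29,.02),box(0,-.14,0,.08,.01,.052)]
    e=[-.135]+[g+s*.5*w for g in(-.096,-.032,.032,.096) for s,w in((-1,1),(1,1))]+[.135]
    e=[-.135,-.096,-.032,.032,.096,.145]
    for i in range(5):
        a,b=e[i],e[i+1]
        l=(0 if i==0 else 1); r=(0 if i==4 else 1)
        pts=[]
        for z,w in((.02,.0075),(.038,.0075),(.06,.0165)):
            for x in(-.035,.035): pts+= [[x,a+l*w,z],[x,b-r*w,z]]
        L.append(np.array(pts))
    return L
def tile(z=.02): return [box(0,0,z,.08,.012,.1)]
def drying():
    return [box(0,0,0,.08,.29,.012),box(0,.14,0,.08,.01,.04)]+[box(0,y,.012,.07,.048,.048) for y in(-.096,-.032,.032,.096)]
def render(n,parts,p):
    m=np.zeros((400*S,640*S),np.uint8)
    for P in parts:
        q=((proj(n,place(P,p))+.5)*S-.5)
        cv2.fillConvexPoly(m,cv2.convexHull(np.round(q*16).astype(np.int32)),255,shift=4)
    return cv2.resize(m,(640,400),interpolation=cv2.INTER_AREA)/255.
def fit(parts,masks,p0,ign={},d=(.01,.01,.05)):
    f=lambda p:sum((np.abs(render(n,parts,p)-m)*(1-ign.get(n,0))).sum()/m.sum() for n,m in masks.items())
    p0=np.array(p0,float); sim=[p0]+[p0+np.eye(3)[i]*d[i] for i in range(3)]
    r=minimize(f,p0,method="Nelder-Mead",options=dict(initial_simplex=sim,xatol=1e-4,fatol=1e-5,maxiter=150))
    r=minimize(f,r.x,method="Nelder-Mead",options=dict(initial_simplex=[r.x]+[r.x+np.eye(3)[i]*d[i]*.3 for i in range(3)],xatol=1e-4,fatol=1e-5,maxiter=100))
    return r.x,r.fun
def toplane(n,uv,z):
    c=camera_params(n); R=cv2.Rodrigues(c["rvec"])[0]
    u=cv2.undistortPoints(np.array([[uv]],float),c["mtx"],np.array([c["k1"],0,0,0,0.]))[0,0]
    o=-R.T@c["tvec"]; v=R.T@np.array([*u,1]); return o+v*(z-o[2])/v[2]
E
cat > m.py <<'E'
from vis import *
ov={n:snapshot(n)[:,:,::-1].copy() for n in("top","side")}
M={}
for n in ov:
    for t in ["kiln_rack","drying_rack","tile_blue","tile_turquoise","tile_red","tile_white"]:
        r=cut_out(n,t)
        if r and r[0]["p"]>.4: M[n+" "+t]=r[0]["pixels"]; print(n,t,round(r[0]["p"],2),r[0]["rect"],r[0]["pixels"].sum())
np.savez("masks.npz",**M)
k,f=fit(kiln(),{n:M[n+" kiln_rack"].astype(float) for n in ov if n+" kiln_rack" in M},[*toplane("top",(240,225),.03)[:2],-.07]); print("kiln",k,np.degrees(k[2]),f)
for n in ov:
    kk,f=fit(kiln(),{n:M[n+" kiln_rack"].astype(float)},k); print(n,kk,f)
T={}
for t,uv in dict(blue=(458,244),turquoise=(432,250),red=(402,252),white=(371,256)).items():
    mk={n:M[n+" tile_"+t].astype(float) for n in ("top",) if n+" tile_"+t in M}
    T[t],f=fit(tile(),mk,[*toplane("top",uv,.07)[:2],.1]); print(t,T[t].round(4),f)
for n in ov:
    for parts,p in [(kiln(),k)]+[(tile(),T[t]) for t in T]:
        e=cv2.findContours((render(n,parts,p)>.5).astype(np.uint8),0,1)[0]; cv2.drawContours(ov[n],e,-1,(0,255,0),1)
    for kk in M:
        if kk.startswith(n): cv2.drawContours(ov[n],cv2.findContours(M[kk].astype(np.uint8),0,1)[0],-1,(255,0,255),1)
a=cv2.resize(ov["top"][185:295,160:490],None,fx=2.4,fy=2.4,interpolation=0)
b=cv2.resize(ov["side"][90:360,290:410],None,fx=1.2,fy=1.2,interpolation=0)
cv2.imwrite("pics/fit_top.png",a)
E
python3 m.py
```

```text
top kiln_rack 0.57 [172.0, 195.4, 131.8, 53.7] 4855
top drying_rack 0.91 [342.8, 220.7, 135.4, 59.6] 1112
top tile_blue 0.76 [449.5, 225.3, 26.7, 41.0] 794
top tile_turquoise 0.81 [421.5, 231.3, 25.0, 40.4] 620
top tile_red 0.75 [390.7, 230.2, 21.4, 43.5] 580
top tile_white 0.65 [361.0, 230.6, 10.7, 47.1] 446
side kiln_rack 0.59 [294.7, 208.6, 81.6, 149.9] 6648
side drying_rack 0.65 [293.5, 208.9, 78.5, 154.5] 6729
side tile_blue 0.85 [363.1, 98.6, 32.2, 27.8] 455
side tile_turquoise 0.72 [364.4, 113.4, 34.1, 16.1] 471
side tile_red 0.78 [362.8, 125.9, 38.6, 35.7] 580
side tile_white 0.6 [362.7, 144.5, 41.9, 36.3] 1054
kiln [ 0.56251316  0.17771882 -0.11081314] -6.349125500243725 0.13122520424365786Traceback (most recent call last):
  File "m.py", line 11, in <module>
    kk,f=fit(kiln(),{n:M[n+" kiln_rack"].astype(float)},k); print(n,kk,f)
         ~~~^^^^^^^^^^^^^^^^^^^^^^^^^^^^^^^^^^^^^^^^^^^^^^
  File "vis.py", line 36, in fit
    r=minimize(f,p0,method="Nelder-Mead",options=dict(initial_simplex=sim,xatol=1e-4,fatol=1e-5,maxiter=150))
    res = _minimize_neldermead(fun, x0, args, callback, bounds=bounds,
                               **options)
    fxr = func(xr)
    fx = function(np.copy(x), *(wrapper_args + args))
  File "vis.py", line 34, in <lambda>
    f=lambda p:sum((np.abs(render(n,parts,p)-m)*(1-ign.get(n,0))).sum()/m.sum() for n,m in masks.items())
               ~~~^^^^^^^^^^^^^^^^^^^^^^^^^^^^^^^^^^^^^^^^^^^^^^^^^^^^^^^^^^^^^^^^^^^^^^^^^^^^^^^^^^^^^^^
  File "vis.py", line 34, in <genexpr>
    f=lambda p:sum((np.abs(render(n,parts,p)-m)*(1-ign.get(n,0))).sum()/m.sum() for n,m in masks.items())
                           ~~~~~~^^^^^^^^^^^
  File "vis.py", line 30, in render
    q=((proj(n,place(P,p))+.5)*S-.5)
        ~~~~^^^^^^^^^^^^^^
  File "vis.py", line 6, in proj
    c=camera_params(n); d=np.array([c["k1"],0,0,0,0.])
ValueError: time passes only in moves, steps and waits
```

```bash
sed -i 's/^S=4/S=4\nfrom functools import lru_cache\ncamera_params=lru_cache(camera_params)/' vis.py
python3 - <<'E'
s=open('m.py').read().split('\n')
i=[j for j,l in enumerate(s) if l.startswith('k,f=')][0]
open('m2.py','w').write('''from vis import *
ov={n:cv2.imread(f"pics/{n}0.png") for n in("top","side")}
M=dict(np.load("masks.npz"))
'''+'\n'.join(s[i:]))
E
time python3 m2.py
```

```text
kiln [ 0.56251316  0.17771882 -0.11081314] -6.349125500243725 0.13122520424365786
top [ 0.56306786  0.17703138 -0.11836049] 0.08477615557036408
side [ 0.56178963  0.17778413 -0.10523252] 0.03507467969137113
blue [ 0.5174 -0.292   0.1447] 0.09679952585568233
turquoise [ 0.5064 -0.2276  0.1304] 0.17981657179000632
red [ 0.5062 -0.1631  0.1513] 0.07311697092630155
white [ 0.4998 -0.0974  0.1109] 0.0826079310648026
real	0m6.166s
user	0m7.500s
sys	0m1.359s
```

View pics/fit_top.png

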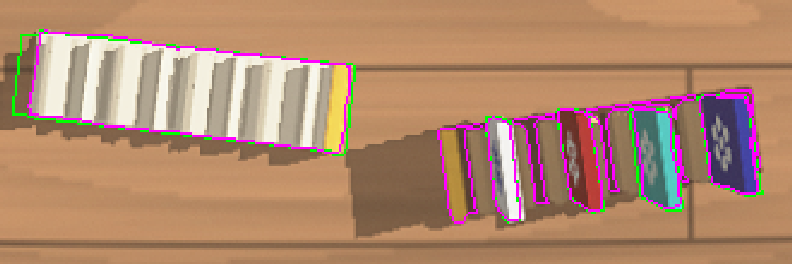

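Kiln outline seems about 5 px too long at its far end. I'll check the groove lines directly in both views.

```bash
cat > g.py <<'E'
from vis import *
import sys
k=np.array(eval(sys.argv[1])); d=np.array(eval(sys.argv[2])); out=sys.argv[3]
def draw(n,r,sc):
    im=cv2.imread(f"pics/{n}0.png"); x,y,w,h=r
    im=cv2.resize(im[y:y+h,x:x+w],None,fx=sc,fy=sc,interpolation=cv2.INTER_CUBIC)
    def line(P,p,c):
        q=(proj(n,place(np.array(P),p))+.5-[x,y])*sc-.5
        cv2.polylines(im,[np.round(q).astype(int)],False,c,1)
    for g in(-.096,-.032,.032,.096):
        for yy in (g-.0165,g+.0165): line([[-.035,yy,.06],[.035,yy,.06]],k,(0,255,0))
        for yy in (g-.024,g+.024): line([[-.035,yy,.06],[.035,yy,.06]],k,(0,0,255))
        for yy in (g-.024,g+.024): line([[-.035,yy,.06],[.035,yy,.06]],d,(0,0,255))
        line([[-.04,g-.006,.12],[.04,g-.006,.12],[.04,g+.006,.12],[-.04,g+.006,.12],[-.04,g-.006,.12]],d,(0,255,0))
        
    for p,s,h in((k,-1,.052),(d,1,.04)):
        for yy in(.145*s,): line([[-.04,yy,0],[-.04,yy,h],[.04,yy,h],[.04,yy,0]],p,(255,0,255))
        line([[-.04,-.145*s,0],[.04,-.145*s,0]],p,(255,0,0))
    return im
a=draw("top",(160,190,150,65),5); b=draw("top",(335,210,150,75),5)
c=draw("side",(290,200,90,160),3.5); e=draw("side",(355,90,60,115),4.8)
H=560
cv2.imwrite(out+"a.png",np.vstack([a[:285],b[:310]]))
W=np.zeros((560,620,3),np.uint8); W[:c.shape[0],:c.shape[1]]=c; W[:e.shape[0],320:320+e.shape[1]]=e[:560]
cv2.imwrite(out+"b.png",W)
E
python3 g.py "[.5625,.1777,-.1108]" "[.5071,-.195,.13]" pics/g1
```

```text
(no output)
```

View pics/g1a.png

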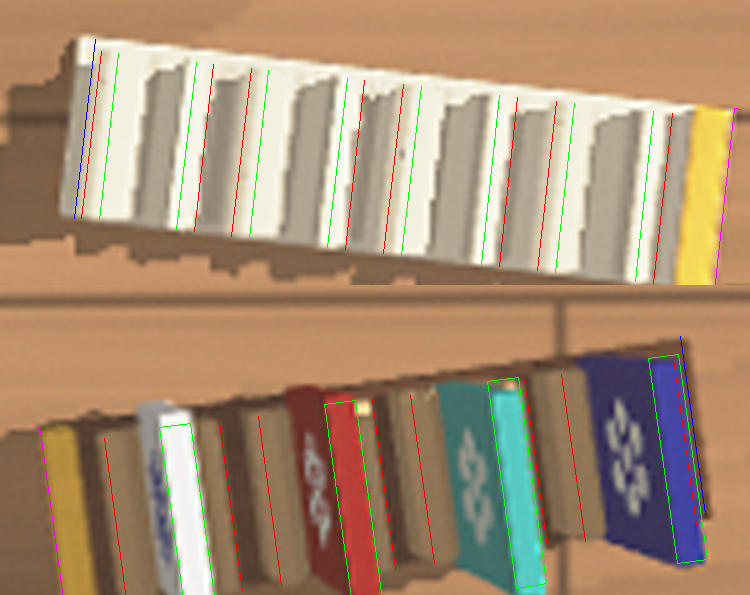

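View pics/g1b.png

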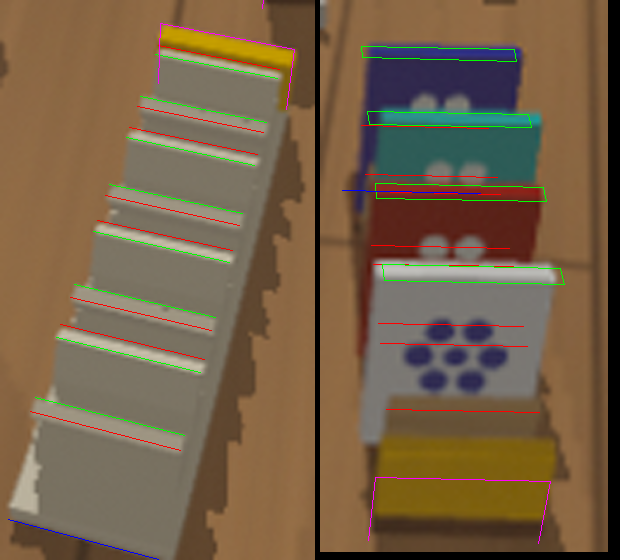

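Kiln grooves line up in both views to about 1 px: the lips fall between the red and green lines. So the kiln rack is separate 48 mm blocks, and the yellow piece goes up to z=52 mm on both racks. I'll refit both racks with the corrected shapes, using an occlusion-aware label rendering for the drying rack.

```bash
cat > f2.py <<'E'
from vis import *
M=dict(np.load("masks.npz"))
G=(-.096,-.032,.032,.096)
def blocks(): return [box(0,g+s*.0202,z,.07,.0075,.06-z) for g in G for s in(-1,1) for z in(.02,)]+[box(0,g,.0,.07,.048,.05) for g in G]
kl=[box(0,0,0,.08,.29,.012),box(0,-.14,0,.08,.01,.052)]+blocks()
for b in (.012,.02):
    kl[0]=box(0,0,0,.08,.29,b)
    for ns in(("top","side"),("top",),("side",)):
        k,f=fit(kl,{n:M[n+" kiln_rack"].astype(float) for n in ns},[.5625,.1777,-.11]); print("kiln",b,ns,k.round(4),round(f,3))
names=["white","red","turquoise","blue"]; ys=(.096,.032,-.032,-.096)
def lab(n,v):
    # v: rack x,y,yaw then 4 tile x offsets, 4 tile y offsets; returns label image
    p=v[:3]; c=camera_params(n); R=cv2.Rodrigues(c["rvec"])[0]; cam=-R.T@c["tvec"]
    yc=-np.sin(p[2])*(cam[0]-p[0])+np.cos(p[2])*(cam[1]-p[1])
    L=[(.14,box(0,.14,0,.08,.01,.052),5)]
    for i,y in enumerate(ys):
        L+=[(y+s*.0165,box(0,y+s*.0165,.012,.07,.015,.048),5) for s in(-1,1)]+[(y+v[7+i],box(v[3+i],y+v[7+i],.02,.08,.012,.1),1+i)]
    L.sort(key=lambda t:-abs(t[0]-yc)); L=[(0,box(0,0,0,.08,.29,.012),5)]+L
    m=np.zeros((6,400*S,640*S),np.uint8)
    for _,P,l in L:
        q=cv2.convexHull(np.round(((proj(n,place(P,p))+.5)*S-.5)*16).astype(np.int32))
        for j in range(6):
            if j!=l and m[j].any(): cv2.fillConvexPoly(m[j],q,0,shift=4)
        cv2.fillConvexPoly(m[l],q,255,shift=4)
    return [cv2.resize(a,(640,400),interpolation=cv2.INTER_AREA)/255. for a in m[1:5]]
def cost(v,cams):
    c=0
    for n in cams:
        for a,t in zip(lab(n,v),names): mm=M[n+" tile_"+t]; c+=np.abs(a-mm).sum()/mm.sum()
    return c+ (np.array(v[3:])**2).sum()*300
for cams in(("top","side"),("top",),("side",)):
    x=np.r_[.5071,-.195,.11,np.zeros(8)]; st=np.r_[.005,.005,.04,np.ones(8)*.003]
    for it in range(2):
        r=minimize(cost,x,args=(cams,),method="Powell" if 0 else "Nelder-Mead",options=dict(initial_simplex=[x]+[x+np.eye(11)[i]*st[i] for i in range(11)],maxiter=170)); x=r.x; st=st*.5
    print(cams,(x[:3]).round(4),(x[3:]*1e3).round(1),round(r.fun,3))
E
time python3 f2.py
```

```text
kiln 0.012 ('top', 'side') [ 0.5625  0.1791 -0.1125] 0.072
kiln 0.012 ('top',) [ 0.5633  0.1809 -0.1197] 0.027
kiln 0.012 ('side',) [ 0.5621  0.178  -0.1073] 0.028
kiln 0.02 ('top', 'side') [ 0.5626  0.1783 -0.1107] 0.079
kiln 0.02 ('top',) [ 0.5633  0.1797 -0.119 ] 0.036
kiln 0.02 ('side',) [ 0.5618  0.1779 -0.1045] 0.031
('top', 'side') [ 0.5054 -0.1924  0.1157] [ 5.   3.5 -2.3 -0.3 -1.3 -2.9 -1.7 -2.9] 0.958
('top',) [ 0.5057 -0.1924  0.1236] [ 4.9  4.  -2.4  0.2 -0.9 -2.9 -1.8 -2.2] 0.434
('side',) [ 0.5073 -0.1941  0.0957] [ 0.9  1.2 -3.  -0.4 -4.  -0.8  0.5 -0.9] 0.461
real	1m43.351s
user	1m53.105s
sys	0m9.279s
```

```bash
sed -i 's/line(\[\[-.04,g-.006,.12\],.*$/o={-.096:0,-.032:-.0024,.032:.0035,.096:.0045}[g]\n        line([[-.04+o,g-.006,.12],[.04+o,g-.006,.12],[.04+o,g+.006,.12],[-.04+o,g+.006,.12],[-.04+o,g-.006,.12]],d,(0,255,0))/; s/(d,1,.04)/(d,1,.052)/' g.py
python3 g.py "[.5625,.179,-.1125]" "[.506,-.1945,.115]" pics/g2
python3 - <<'E'
import cv2,numpy as np
a=cv2.imread('pics/g2a.png'); b=cv2.imread('pics/g2b.png')[:560,320:620]
a=a[285:]; W=np.zeros((560,790,3),np.uint8); a=cv2.resize(a,None,fx=.66,fy=.66) if 0 else a[:,20:510+220]
c=cv2.resize(a,(490,int(a.shape[0]*490/a.shape[1]))); W[:c.shape[0],:490]=c; W[:,490:]=b; cv2.imwrite('pics/g2c.png',W)
E
```

```text
(no output)
```

View pics/g2c.png

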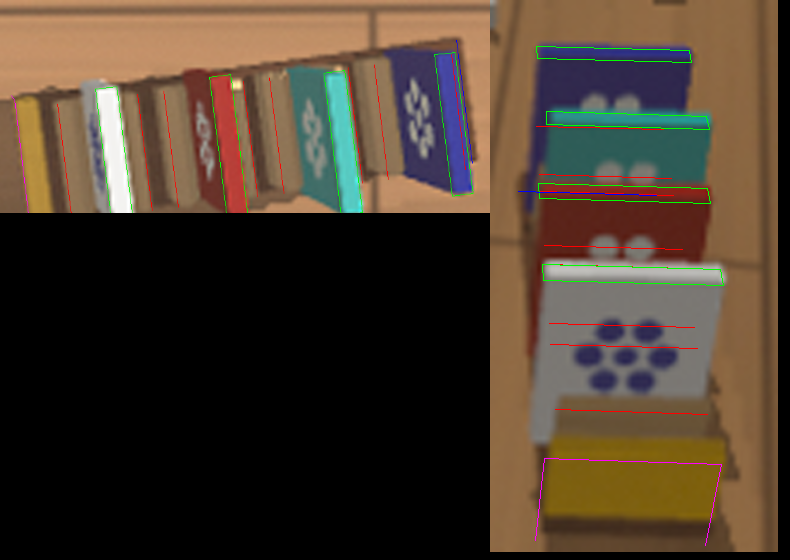

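Tile outlines agree to about 1 px. Now a helper to work out the moves.

```bash
cat > go.py <<'E'
import sys,numpy as np
from plant import get_obs
from scipy.spatial.transform import Rotation as Ro
D=(.506,-.1945,.115); K=(.5625,.179,-.1125)
OFF=dict(white=.0045,red=.0035,turquoise=-.0024,blue=0.); Y=dict(white=.096,red=.032,turquoise=-.032,blue=-.096)
def w(p,x,y): c,s=np.cos(p[2]),np.sin(p[2]); return np.array([p[0]+c*x-s*y,p[1]+s*x+c*y])
def show(xy,z,yaw):
    o=get_obs(); A=Ro.from_euler("xyz",o["orientation"],degrees=True); B=Ro.from_euler("xyz",[180,0,yaw],degrees=True)
    d=A.inv().apply(np.array([*xy,z])-o["tool_pos"]); r=(A.inv()*B).as_rotvec()
    print("to",xy.round(4),z,yaw,"row",(d/.3).round(3),(r/np.pi).round(4),"rows",np.ceil(np.linalg.norm(d)/.0417),np.ceil(np.degrees(np.linalg.norm(r))/7.16))
if __name__=="__main__":
    kind,t,z=sys.argv[1],sys.argv[2],float(sys.argv[3]); dx=float(sys.argv[4]) if len(sys.argv)>4 else 0; dy=float(sys.argv[5]) if len(sys.argv)>5 else 0
    if kind=="d": show(w(D,OFF[t]+dx,Y[t]+dy),z,np.degrees(D[2])-180)
    else: show(w(K,dx,-Y[t]+dy),z,np.degrees(K[2])-180)
E
python3 go.py d white .19; python3 -c "
from plant import get_obs;print(get_obs()['clock'])"; python3 -m inch 2>&1 | tail -3
```

```text
to [ 0.4995 -0.0986] 0.19 -173.41098535599554 row [-1.528  1.512  0.122] [ 0.     -0.      0.0445] rows 16.0 2.0
1.8
invalid input
```

```bash
python3 -m inch '-0.76 0.75 0.06 0 0 0.0445;-0.76 0.75 0.06 0 0 0.0445;-0.76 0.75 0.06 0 0 0.0445;-0.76 0.75 0.06 0 0 0.0445;-0.76 0.75 0.06 0 0 0.0445;-0.76 0.75 0.06 0 0 0.0445;-0.76 0.75 0.06 0 0 0.0445;-0.76 0.75 0.06 0 0 0.0445;-0.76 0.75 0.06 0 0 0.0445;-0.76 0.75 0.06 0 0 0.0445' 0.2; python3 go.py d white .19
```

```text
clock: 2.63
tool_pos: [0.335, -0.3768, 0.2091]
orientation: [-180.0, 0.0, -173.2]
force: [-0.3, -0.6, 0.1]
opening: 0.0352
gripper_force: 0.0
to [ 0.4995 -0.0986] 0.19 -173.41098535599554 row [-0.654  0.856  0.064] [-0.0002  0.0003  0.0011] rows 8.0 1.0
```

```bash
python3 -m inch '-0.654 0.856 0.064 0 0 0.001;-0.654 0.856 0.064 0 0 0.001;-0.654 0.856 0.064 0 0 0.001;-0.654 0.856 0.064 0 0 0.001;-0.654 0.856 0.064 0 0 0.001;-0.654 0.856 0.064 0 0 0.001;-0.654 0.856 0.064 0 0 0.001;-0.654 0.856 0.064 0 0 0.001;-0.654 0.856 0.064 0 0 0.001;-0.654 0.856 0.064 0 0 0.001'; python3 go.py d white .072
python3 - <<'E'
import cv2
from plant import *
import numpy as np
a=snapshot("top")[180:300,280:440,::-1]; b=snapshot("side")[40:220,320:440,::-1]
a=cv2.resize(a,None,fx=3,fy=3);b=cv2.resize(b,None,fx=2.5,fy=2.5)
W=np.zeros((450,790,3),np.uint8);W[:360,:480]=a;W[:450,480:780]=b;cv2.imwrite("pics/ap.png",W)
E
```

```text
clock: 3.47
tool_pos: [0.5002, -0.0999, 0.189]
orientation: [-180.0, -0.0, -173.5]
force: [-1.0, -0.1, -0.4]
opening: 0.035
gripper_force: 0.0
to [ 0.4995 -0.0986] 0.072 -173.41098535599554 row [0.002 0.005 0.39 ] [-0.0001 -0.0003 -0.0005] rows 3.0 1.0
```

View pics/ap.png

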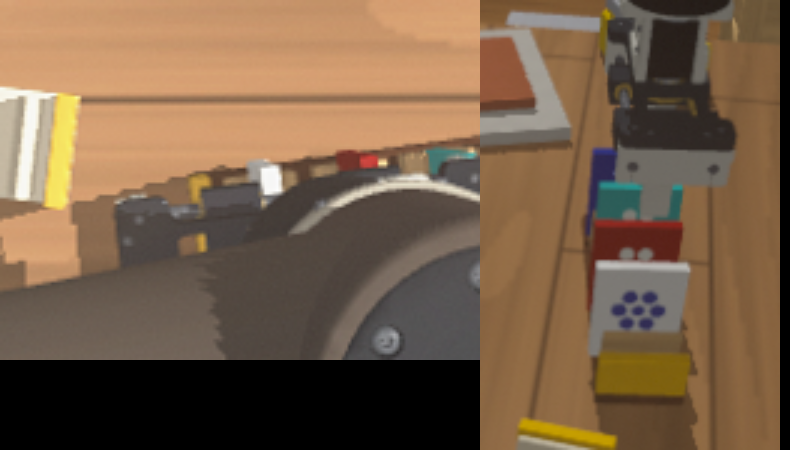

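The fingers are above the white tile, with the front finger at about (645,165) in the crop, in line with the tile. Descending.

```bash
python3 -m inch '0.002 0.005 0.1 0 0 0;0.002 0.005 0.2 0 0 0;0.002 0.005 0.29 0 0 0;0.002 0.005 0.34 0 0 0;0.002 0.005 0.38 0 0 0;0.002 0.005 0.39 0 0 0;0.002 0.005 0.39 0 0 0' && python3 -m inch '0 0 0 0 0 0;0 0 0 0 0 0;0 0 0 0 0 0;0 0 0 0 0 0;0 0 0 0 0 0;0 0 0 0 0 0' 1;  python3 go.py d white .072
python3 - <<'E'
import cv2
from plant import *
b=snapshot("side")[60:220,320:440,::-1]
cv2.imwrite("pics/gr.png",cv2.resize(b,None,fx=3,fy=3))
E
```

```text
clock: 4.15
tool_pos: [0.4978, -0.1003, 0.0718]
orientation: [-180.0, -0.1, -173.7]
force: [0.4, -0.6, 0.3]
opening: 0.0353
gripper_force: 0.0
clock: 4.65
tool_pos: [0.4992, -0.099, 0.0731]
orientation: [-180.0, 0.1, -173.6]
force: [0.7, -1.0, 6.4]
opening: 0.0118
gripper_force: 30.0
to [ 0.4995 -0.0986] 0.072 -173.41098535599554 row [-0.001  0.001  0.004] [-0.0001  0.0003 -0.0008] rows 1.0 1.0
```

View pics/gr.png

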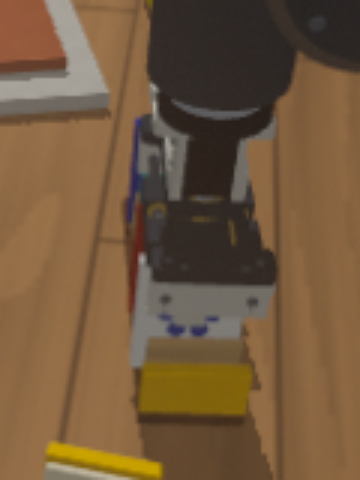

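Gripped: opening is 11.8 mm. Lift, then compute the transit.

```bash
python3 -m inch '0 0 -0.06 0 0 0;0 0 -0.16 0 0 0;0 0 -0.28 0 0 0;0 0 -0.41 0 0 0;0 0 -0.41 0 0 0;0 0 -0.41 0 0 0';  python3 go.py k white .195
```

```text
clock: 5.2
tool_pos: [0.4999, -0.0985, 0.1975]
orientation: [180.0, 0.3, -173.6]
force: [0.2, 0.1, -3.2]
opening: 0.012
gripper_force: 30.0
to [0.5517 0.0836] 0.195 -186.44577519522176 row [-0.239  0.584  0.01 ] [0.0004 0.0015 0.0714] rows 5.0 2.0
```

```bash
python3 -m inch '-0.04 0.1 0.005 0 0 0.012;-0.1 0.24 0.005 0 0 0.03;-0.15 0.36 0.005 0 0 0.045;-0.19 0.46 0.005 0 0 0.058;-0.22 0.54 0.005 0 0 0.068;-0.239 0.58 0.005 0 0 0.0715;-0.239 0.584 0.005 0 0 0.0715;-0.239 0.584 0.005 0 0 0.0715;-0.239 0.584 0.005 0 0 0.0715';  python3 go.py k white .16
cat > chk.py <<'E'
# where is the held tile relative to the tool? fit 3-parameter tile pose at known height
import sys
from vis import *
from go import w,K,Y
t=sys.argv[1]; o=get_obs(); zt=o["tool_pos"][2]+float(sys.argv[2]) # tile bottom z
print("tcp",o["tool_pos"].round(4),o["orientation"].round(1))
for n in("side","top"):
    im=snapshot(n); cv2.imwrite(f"pics/{n}_{t}.png",im[:,:,::-1])
    r=cut_out(n,"tile_"+t)
    if not r: print(n,"none"); continue
    m=r[0]["pixels"]; print(n,round(r[0]["p"],2),r[0]["rect"])
    P=render(n,tile(zt),[*o["tool_pos"][:2],np.radians(o["orientation"][2]-180)])>.5
    ys,xs=np.where(P); y2,x2=np.where(m); print(" predicted rect",xs.min(),ys.min(),np.ptp(xs)+1,np.ptp(ys)+1)
    np.save(f"m_{n}.npy",m)
E
python3 chk.py white -.052
python3 - <<'E'
import cv2
cv2.imwrite("pics/h1.png",cv2.resize(cv2.imread("pics/side_white.png")[60:360,240:440],None,fx=2,fy=2))
E
```

```text
clock: 5.95
tool_pos: [0.5494, 0.0826, 0.1925]
orientation: [-179.9, -0.1, 173.6]
force: [0.1, -0.2, -1.3]
opening: 0.0119
gripper_force: 30.0
to [0.5517 0.0836] 0.16 -186.44577519522176 row [-0.007  0.004  0.108] [-0.0003 -0.0007  0.    ] rows 1.0 1.0
tcp [0.5494 0.0826 0.1925] [-1.799e+02 -1.000e-01  1.736e+02]
side 0.66 [332.2, 151.5, 49.1, 47.7]
 predicted rect 331 144 51 58
top none
```

View pics/h1.png

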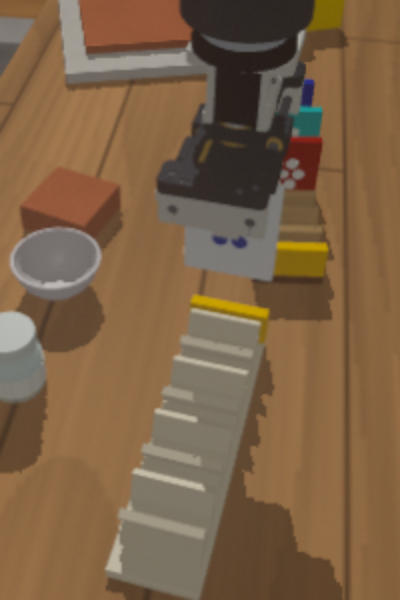

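```bash
for i in 1 2 3 4; do python3 -m inch '0 0 0 0 0 0' | sed -n 2,3p; done; python3 go.py k white .16
```

```text
tool_pos: [0.5503, 0.0825, 0.1939]
orientation: [180.0, 0.0, 173.5]
tool_pos: [0.5504, 0.0826, 0.194]
orientation: [180.0, 0.0, 173.5]
tool_pos: [0.5504, 0.0828, 0.194]
orientation: [180.0, 0.0, 173.5]
tool_pos: [0.5504, 0.083, 0.194]
orientation: [180.0, 0.0, 173.5]
to [0.5517 0.0836] 0.16 -186.44577519522176 row [-0.004  0.002  0.113] [ 0.      0.     -0.0002] rows 1.0 1.0
```

```bash
python3 -m inch '-0.004 0.002 0.08 0 0 0;-0.004 0.002 0.17 0 0 0;-0.004 0.002 0.25 0 0 0;-0.004 0.002 0.26 0 0 0;-0.004 0.002 0.26 0 0 0;-0.004 0.002 0.26 0 0 0;-0.004 0.002 0.26 0 0 0';  python3 go.py k white .072
python3 -m inch '0 0 0.02 0 0 0;0 0 0.04 0 0 0;0 0 0.06 0 0 0;0 0 0.08 0 0 0;0 0 0.09 0 0 0;0 0 0.1 0 0 0;0 0 0.1 0 0 0;0 0 0.1 0 0 0'; python3 go.py k white .072
```

```text
clock: 7.07
tool_pos: [0.5528, 0.084, 0.1176]
orientation: [179.9, 0.1, 173.6]
force: [0.1, 0.5, -1.9]
opening: 0.0119
gripper_force: 30.0
to [0.5517 0.0836] 0.072 -186.44577519522176 row [ 0.004 -0.002  0.152] [0.0003 0.0007 0.    ] rows 2.0 1.0
clock: 7.73
tool_pos: [0.5517, 0.0836, 0.0857]
orientation: [-180.0, -0.0, 173.5]
force: [0.1, -0.4, -1.2]
opening: 0.012
gripper_force: 30.0
to [0.5517 0.0836] 0.072 -186.44577519522176 row [-0.     0.     0.046] [-0.0001 -0.0001 -0.0001] rows 1.0 1.0
```

```bash
python3 -m inch '0 0 0.01 0 0 0;0 0 0.02 0 0 0;0 0 0.03 0 0 0;0 0 0.038 0 0 0;0 0 0.042 0 0 0;0 0 0.046 0 0 0;0 0 0.046 0 0 0'
```

```text
clock: 8.32
tool_pos: [0.5515, 0.0836, 0.0731]
orientation: [-180.0, -0.0, 173.6]
force: [-5.3, -0.7, 9.8]
opening: 0.012
gripper_force: 30.0
```

```bash
python3 -m inch '0 0 0.003 0 0 0;0 0 0.003 0 0 0' && python3 -m inch '0 0 0 0 0 0;0 0 0 0 0 0;0 0 0 0 0 0;0 0 0 0 0 0' 0.2 && python3 -m inch '0 0 -0.06 0 0 0;0 0 -0.18 0 0 0;0 0 -0.31 0 0 0;0 0 -0.42 0 0 0;0 0 -0.42 0 0 0;0 0 -0.42 0 0 0' ; python3 go.py d red .19
```

```text
clock: 8.48
tool_pos: [0.5515, 0.0835, 0.0731]
orientation: [-180.0, 0.0, 173.6]
force: [-7.9, 0.4, 18.1]
opening: 0.012
gripper_force: 30.0
clock: 8.82
tool_pos: [0.5517, 0.0836, 0.071]
orientation: [-180.0, -0.0, 173.5]
force: [0.1, -0.6, 0.3]
opening: 0.0317
gripper_force: 0.0
clock: 9.32
tool_pos: [0.5528, 0.0841, 0.1994]
orientation: [179.9, 0.2, 173.5]
force: [-0.3, 0.3, -0.7]
opening: 0.0352
gripper_force: 0.0
to [ 0.5058 -0.1623] 0.19 -173.41098535599554 row [ 0.063 -0.834  0.029] [ 0.0006  0.0013 -0.0725] rows 7.0 2.0
```

```bash
python3 -m inch '0.063 -0.834 0.02 0 0 -0.072;0.063 -0.834 0.02 0 0 -0.072;0.063 -0.834 0.02 0 0 -0.072;0.063 -0.834 0.02 0 0 -0.072;0.063 -0.834 0.02 0 0 -0.072;0.063 -0.834 0.02 0 0 -0.072;0.063 -0.834 0.02 0 0 -0.072;0.063 -0.834 0.02 0 0 -0.072;0.063 -0.834 0.02 0 0 -0.072;0.063 -0.834 0.02 0 0 -0.072';python3 -m inch '0 0 0 0 0 0;0 0 0 0 0 0';  python3 go.py d red .072
python3 - <<'E'
import cv2,numpy as np
from plant import *
im=snapshot("side")[...,::-1]; a=im[190:360,280:400]; b=im[60:200,330:430]
W=np.zeros((510,760,3),np.uint8);W[:,:360]=cv2.resize(a,(360,510));W[:504,390:750]=cv2.resize(b,(360,504));cv2.imwrite("pics/w1.png",W)
E
```

```text
clock: 10.15
tool_pos: [0.5047, -0.1621, 0.1906]
orientation: [180.0, -0.1, -173.5]
force: [0.1, -0.3, -0.1]
opening: 0.0351
gripper_force: 0.0
clock: 10.32
tool_pos: [0.5051, -0.1617, 0.191]
orientation: [180.0, -0.0, -173.4]
force: [0.3, 0.7, -0.7]
opening: 0.035
gripper_force: 0.0
to [ 0.5058 -0.1623] 0.072 -173.41098535599554 row [-0.002 -0.002  0.397] [ 0.     -0.0001  0.0001] rows 3.0 1.0
```

View pics/w1.png

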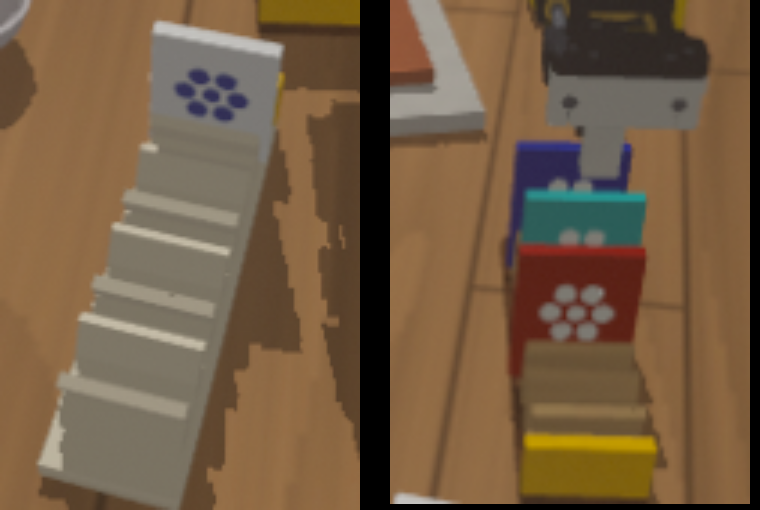

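White stands upright in the kiln groove next to the yellow end (top edge at about (152–282, 30–45) in the crop). Now red.

```bash
python3 -m inch '-0.002 -0.002 0.1 0 0 0;-0.002 -0.002 0.2 0 0 0;-0.002 -0.002 0.3 0 0 0;-0.002 -0.002 0.36 0 0 0;-0.002 -0.002 0.39 0 0 0;-0.002 -0.002 0.397 0 0 0;-0.002 -0.002 0.397 0 0 0;-0.002 -0.002 0.397 0 0 0;-0.002 -0.002 0.397 0 0 0' && python3 -m inch '0 0 0 0 0 0;0 0 0 0 0 0;0 0 0 0 0 0;0 0 0 0 0 0;0 0 0 0 0 0;0 0 0 0 0 0' 1 && python3 -m inch '0 0 -0.06 0 0 0;0 0 -0.16 0 0 0;0 0 -0.28 0 0 0;0 0 -0.41 0 0 0;0 0 -0.41 0 0 0;0 0 -0.41 0 0 0;0 0 -0.41 0 0 0;0 0 -0.41 0 0 0';  python3 go.py k red .195
```

```text
clock: 11.12
tool_pos: [0.5065, -0.1633, 0.0735]
orientation: [-180.0, 0.1, -173.5]
force: [-1.0, -0.0, 0.1]
opening: 0.0353
gripper_force: 0.0
clock: 11.62
tool_pos: [0.5056, -0.1634, 0.0724]
orientation: [-180.0, 0.0, -173.5]
force: [-1.0, 1.2, 3.5]
opening: 0.0116
gripper_force: 30.0
clock: 12.28
tool_pos: [0.5043, -0.1632, 0.1935]
orientation: [180.0, -0.1, -173.5]
force: [-0.3, 1.1, -2.4]
opening: 0.0117
gripper_force: 30.0
to [0.5589 0.1472] 0.195 -186.44577519522176 row [-0.298  1.008 -0.005] [ 0.0001 -0.0009  0.0718] rows 8.0 2.0
```

```bash
python3 - <<'E'
from vis import *
from go import w,K,Y
snapshot("side"); snapshot("top")
mk={}
for n in("side","top"):
    r=cut_out(n,"tile_white")
    if r: mk[n]=r[0]["pixels"].astype(float); print(n,r[0]["rect"],r[0]["p"])
x0=[*w(K,0,-.096),K[2]]
for n in mk:
    ign=(render(n,[box(0,y,0,.07,.048,.06) for y in(-.032,)]+[box(0,-.096+.0165,0,.07,.015,.06),box(0,-.14,0,.08,.01,.052)],K)>.5).astype(float)
    x,f=fit(tile(),{n:mk[n]*(1-ign)},x0,{n:ign}); 
    d=x[:2]-x0[:2]; c,s=np.cos(K[2]),np.sin(K[2]); print(n,"local off mm",(np.array([c*d[0]+s*d[1],-s*d[0]+c*d[1]])*1e3).round(1),np.degrees(x[2]-K[2]).round(1),f)
E
```

```text
side [331.9, 197.4, 43.3, 42.9] 0.91
top [271.1, 207.0, 13.2, 44.1] 0.98
side local off mm [-1.1 -2.1] 2.1 0.04876036075510278
top local off mm [-0.5  1.2] 0.2 0.09088627450980392
```

White is centred along its groove within about 1 mm. Continue with red.

```bash
python3 -m inch '-0.03 0.1 -0.01 0 0 0.007;-0.07 0.23 -0.01 0 0 0.016;-0.11 0.36 -0.01 0 0 0.026;-0.15 0.5 -0.01 0 0 0.036;-0.19 0.63 -0.01 0 0 0.046;-0.22 0.75 -0.01 0 0 0.055;-0.26 0.87 -0.01 0 0 0.064;-0.28 0.95 -0.01 0 0 0.07;-0.297 0.99 -0.01 0 0 0.072;-0.297 1 -0.01 0 0 0.072' && python3 -m inch '0 0 0 0 0 0;0 0 0 0 0 0;0 0 0 0 0 0;0 0 0 0 0 0';  python3 go.py k red .116
```

```text
clock: 13.32
tool_pos: [0.5603, 0.1469, 0.1971]
orientation: [-180.0, -0.0, 173.7]
force: [-0.9, -1.1, -0.9]
opening: 0.0118
gripper_force: 30.0
clock: 13.65
tool_pos: [0.5599, 0.1436, 0.1982]
orientation: [-180.0, 0.0, 173.5]
force: [-0.7, 0.3, -1.9]
opening: 0.012
gripper_force: 30.0
to [0.5589 0.1472] 0.116 -186.44577519522176 row [0.005 0.012 0.274] [-0.      0.     -0.0005] rows 2.0 1.0
```

```bash
python3 -m inch '0.003 0.01 0.08 0 0 0;0.004 0.012 0.17 0 0 0;0.004 0.012 0.25 0 0 0;0.004 0.012 0.274 0 0 0;0.004 0.012 0.274 0 0 0;0.004 0.012 0.274 0 0 0;0.004 0.012 0.274 0 0 0;0.004 0.012 0.274 0 0 0';  python3 go.py k red .0855
```

```text
clock: 14.32
tool_pos: [0.5602, 0.1488, 0.1176]
orientation: [179.9, 0.1, 173.5]
force: [0.5, -0.2, -0.8]
opening: 0.0123
gripper_force: 30.0
to [0.5589 0.1472] 0.0855 -186.44577519522176 row [ 0.004 -0.006  0.107] [ 0.0005  0.0007 -0.0001] rows 1.0 1.0
```

```bash
python3 -m inch '0 0 0 0 0 0;0 0 0 0 0 0;0 0 0.02 0 0 0;0 0 0.04 0 0 0;0 0 0.06 0 0 0;0 0 0.08 0 0 0;0 0 0.1 0 0 0;0 0 0.1 0 0 0;0 0 0.1 0 0 0';  python3 go.py k red .072
```

```text
clock: 15.07
tool_pos: [0.5589, 0.1483, 0.0852]
orientation: [-179.9, -0.1, 173.5]
force: [0.3, -0.5, -1.1]
opening: 0.012
gripper_force: 30.0
to [0.5589 0.1472] 0.072 -186.44577519522176 row [-0.    -0.003  0.044] [-0.0003 -0.0003 -0.0001] rows 1.0 1.0
```

```bash
python3 -m inch '0 -0.002 0.01 0 0 0;0 -0.003 0.02 0 0 0;0 -0.003 0.03 0 0 0;0 -0.003 0.038 0 0 0;0 -0.003 0.043 0 0 0;0 -0.003 0.047 0 0 0;0 -0.003 0.047 0 0 0;0 -0.003 0.047 0 0 0'
```

```text
clock: 15.73
tool_pos: [0.559, 0.1475, 0.0724]
orientation: [-180.0, 0.0, 173.6]
force: [-3.4, -0.3, 4.9]
opening: 0.0117
gripper_force: 30.0
```

```bash
python3 -m inch '0 0 0.004 0 0 0;0 0 0.004 0 0 0' && python3 -m inch '0 0 0 0 0 0;0 0 0 0 0 0;0 0 0 0 0 0;0 0 0 0 0 0' 0.2 && python3 -m inch '0 0 -0.06 0 0 0;0 0 -0.18 0 0 0;0 0 -0.31 0 0 0;0 0 -0.42 0 0 0;0 0 -0.42 0 0 0;0 0 -0.42 0 0 0;0 0 -0.42 0 0 0' ; python3 go.py d turquoise .19
```

```text
clock: 15.9
tool_pos: [0.5591, 0.1475, 0.0723]
orientation: [-180.0, 0.0, 173.6]
force: [-7.7, -1.1, 15.2]
opening: 0.012
gripper_force: 30.0
clock: 16.23
tool_pos: [0.5592, 0.1476, 0.0704]
orientation: [-180.0, 0.0, 173.5]
force: [-0.8, -0.0, -0.6]
opening: 0.0318
gripper_force: 0.0
clock: 16.82
tool_pos: [0.5588, 0.1475, 0.1963]
orientation: [180.0, -0.0, 173.5]
force: [0.2, -0.4, -0.9]
opening: 0.0349
gripper_force: 0.0
to [ 0.5073 -0.2266] 0.19 -173.41098535599554 row [ 0.03  -1.258  0.021] [ 0.0001 -0.0001 -0.0726] rows 10.0 2.0
```

Two calls for the longer way back.

```bash
python3 -m inch '0.02 -0.9 0.01 0 0 -0.0726;0.02 -0.9 0.01 0 0 -0.0726;0.02 -0.9 0.01 0 0 -0.0726;0.02 -0.9 0.01 0 0 -0.0726;0.02 -0.9 0.01 0 0 -0.0726;0.02 -0.9 0.01 0 0 -0.0726;0.02 -0.9 0.01 0 0 -0.0726;0.02 -0.9 0.01 0 0 -0.0726' ;python3 go.py d turquoise .19
```

```text
clock: 17.48
tool_pos: [0.5208, -0.1236, 0.1918]
orientation: [-180.0, -0.2, -173.6]
force: [0.8, 0.7, -0.2]
opening: 0.035
gripper_force: 0.0
to [ 0.5073 -0.2266] 0.19 -173.41098535599554 row [ 0.083 -0.336  0.006] [-0.     -0.0012 -0.0011] rows 3.0 1.0
```

```bash
python3 -m inch '0.083 -0.336 0.006 0 0 0;0.083 -0.336 0.006 0 0 0;0.083 -0.336 0.006 0 0 0;0.083 -0.336 0.006 0 0 0;0.083 -0.336 0.006 0 0 0;0.083 -0.336 0.006 0 0 0;0.083 -0.336 0.006 0 0 0' ;python3 go.py d turquoise .072
```

```text
clock: 18.07
tool_pos: [0.5095, -0.2222, 0.1912]
orientation: [180.0, -0.1, -173.3]
force: [-0.7, 1.0, 0.9]
opening: 0.035
gripper_force: 0.0
to [ 0.5073 -0.2266] 0.072 -173.41098535599554 row [ 0.009 -0.014  0.397] [ 0.0001 -0.0003  0.0004] rows 3.0 1.0
```

```bash
python3 -m inch '0.007 -0.014 0.1 0 0 0;0.007 -0.014 0.2 0 0 0;0.007 -0.014 0.2 0 0 0;0.007 -0.014 0.2 0 0 0;0.007 -0.014 0.2 0 0 0' ;python3 go.py d turquoise .072
```

```text
clock: 18.48
tool_pos: [0.509, -0.2271, 0.1331]
orientation: [-180.0, 0.0, -173.3]
force: [0.0, -0.1, 0.6]
opening: 0.0352
gripper_force: 0.0
to [ 0.5073 -0.2266] 0.072 -173.41098535599554 row [0.006 0.003 0.204] [-0.0003  0.0002  0.0006] rows 2.0 1.0
```

```bash
python3 -m inch '0.004 0.001 0.08 0 0 0;0.004 0.001 0.14 0 0 0;0.004 0.001 0.19 0 0 0;0.004 0.001 0.202 0 0 0;0.004 0.001 0.202 0 0 0;0.004 0.001 0.202 0 0 0;0.004 0.001 0.202 0 0 0' && python3 -m inch '0 0 0 0 0 0;0 0 0 0 0 0;0 0 0 0 0 0;0 0 0 0 0 0;0 0 0 0 0 0;0 0 0 0 0 0' 1 && python3 go.py d turquoise .072 && python3 -m inch '0 0 -0.06 0 0 0;0 0 -0.16 0 0 0;0 0 -0.28 0 0 0;0 0 -0.41 0 0 0;0 0 -0.41 0 0 0;0 0 -0.41 0 0 0;0 0 -0.41 0 0 0;0 0 -0.41 0 0 0';  python3 go.py k turquoise .197
```

```text
clock: 19.07
tool_pos: [0.508, -0.2274, 0.0729]
orientation: [-180.0, 0.1, -173.4]
force: [-1.1, 0.6, 1.1]
opening: 0.0352
gripper_force: 0.0
clock: 19.57
tool_pos: [0.5069, -0.2273, 0.0714]
orientation: [-180.0, 0.0, -173.4]
force: [-0.4, 0.8, 2.9]
opening: 0.0119
gripper_force: 30.0
to [ 0.5073 -0.2266] 0.072 -173.41098535599554 row [-0.002  0.002 -0.002] [-0.      0.0001  0.0001] rows 1.0 1.0
clock: 20.23
tool_pos: [0.5056, -0.2269, 0.1925]
orientation: [179.9, -0.2, -173.4]
force: [-0.9, 0.9, -2.4]
opening: 0.012
gripper_force: 30.0
to [0.5661 0.2108] 0.197 -186.44577519522176 row [-0.368  1.426 -0.014] [ 0.0003 -0.0009  0.0724] rows 11.0 2.0
```

```bash
python3 -m inch '-0.025 0.1 -0.014 0 0 0.005;-0.06 0.23 -0.014 0 0 0.012;-0.09 0.36 -0.014 0 0 0.019;-0.13 0.49 -0.014 0 0 0.026;-0.16 0.62 -0.014 0 0 0.033;-0.19 0.74 -0.014 0 0 0.038' && python3 -m inch '-0.03 0.12 0 0 0 0.006;-0.07 0.25 0 0 0 0.013;-0.1 0.38 0 0 0 0.02;-0.13 0.48 0 0 0 0.026;-0.16 0.57 0 0 0 0.03;-0.16 0.62 0 0 0 0.033;-0.16 0.62 0 0 0 0.033;-0.16 0.62 0 0 0 0.033';  python3 go.py k turquoise .197
```

```text
clock: 20.73
tool_pos: [0.5369, 0.0017, 0.1967]
orientation: [-180.0, -0.2, 179.7]
force: [1.2, -0.5, -3.3]
opening: 0.0119
gripper_force: 30.0
clock: 21.4
tool_pos: [0.5857, 0.186, 0.1961]
orientation: [-179.9, -0.2, 173.9]
force: [0.3, 0.0, -2.5]
opening: 0.0118
gripper_force: 30.0
to [0.5661 0.2108] 0.197 -186.44577519522176 row [ 0.074  0.075 -0.003] [-0.0008 -0.001   0.002 ] rows 1.0 1.0
```

```bash
python3 -m inch '0.04 0.04 0 0 0 0.001;0.074 0.075 0 0 0 0.002;0.074 0.075 0 0 0 0.002;0.074 0.075 0 0 0 0.002;0.074 0.075 0.08 0 0 0.002;0.074 0.075 0.16 0 0 0.002;0.074 0.075 0.2 0 0 0.002;0.074 0.075 0.2 0 0 0.002;0.074 0.075 0.2 0 0 0.002;0.074 0.075 0.2 0 0 0.002';  python3 go.py k turquoise .116
```

```text
clock: 22.23
tool_pos: [0.5678, 0.21, 0.1393]
orientation: [180.0, 0.1, 173.5]
force: [0.2, -0.8, -2.5]
opening: 0.0114
gripper_force: 30.0
to [0.5661 0.2108] 0.116 -186.44577519522176 row [0.006 0.002 0.078] [ 0.0001  0.0003 -0.0006] rows 1.0 1.0
```

```bash
python3 -m inch '0.004 0.002 0.04 0 0 0;0.004 0.002 0.078 0 0 0;0.004 0.002 0.078 0 0 0;0.004 0.002 0.078 0 0 0;0.004 0.002 0.078 0 0 0;0.004 0.002 0.078 0 0 0';  python3 go.py k turquoise .0855; python3 -m inch '0 0 0.02 0 0 0;0 0 0.04 0 0 0;0 0 0.06 0 0 0;0 0 0.08 0 0 0;0 0 0.1 0 0 0;0 0 0.1 0 0 0;0 0 0.1 0 0 0';  python3 go.py k turquoise .071
```

```text
clock: 22.73
tool_pos: [0.5663, 0.2113, 0.1157]
orientation: [180.0, 0.1, 173.5]
force: [0.4, -0.1, -2.4]
opening: 0.0118
gripper_force: 30.0
to [0.5661 0.2108] 0.0855 -186.44577519522176 row [ 0.001 -0.002  0.101] [ 0.0002  0.0003 -0.0004] rows 1.0 1.0
clock: 23.32
tool_pos: [0.5655, 0.2109, 0.0843]
orientation: [-179.9, -0.1, 173.5]
force: [-0.1, -0.1, -1.7]
opening: 0.0115
gripper_force: 30.0
to [0.5661 0.2108] 0.071 -186.44577519522176 row [-0.002 -0.     0.044] [-0.0003 -0.0003 -0.0005] rows 1.0 1.0
```

```bash
python3 -m inch '0 0 0.01 0 0 0;0 0 0.02 0 0 0;0 0 0.03 0 0 0;0 0 0.038 0 0 0;0 0 0.043 0 0 0;0 0 0.047 0 0 0;0 0 0.049 0 0 0;0 0 0.049 0 0 0'
```

```text
clock: 23.98
tool_pos: [0.5657, 0.211, 0.0714]
orientation: [-180.0, 0.0, 173.5]
force: [-4.1, -0.7, 7.7]
opening: 0.0115
gripper_force: 30.0
```

Floor contact. Press lightly, release and go to blue.

```bash
python3 -m inch '0 0 0.003 0 0 0;0 0 0.003 0 0 0' && python3 -m inch '0 0 0 0 0 0;0 0 0 0 0 0;0 0 0 0 0 0;0 0 0 0 0 0' 0.2 && python3 -m inch '0 0 -0.06 0 0 0;0 0 -0.18 0 0 0;0 0 -0.31 0 0 0;0 0 -0.43 0 0 0;0 0 -0.43 0 0 0;0 0 -0.43 0 0 0;0 0 -0.43 0 0 0' && python3 go.py d blue .19 && python3 -m inch '0 -0.84 0 0 0 -0.036;0 -0.84 0 0 0 -0.036;0 -0.84 0 0 0 -0.036;0 -0.84 0 0 0 -0.036;0 -0.84 0 0 0 -0.036;0 -0.84 0 0 0 -0.036;0 -0.84 0 0 0 -0.036;0 -0.84 0 0 0 -0.036'; python3 go.py d blue .19
```

```text
clock: 24.15
tool_pos: [0.5658, 0.2111, 0.0714]
orientation: [-180.0, 0.0, 173.5]
force: [-6.9, -1.0, 15.7]
opening: 0.0123
gripper_force: 30.0
clock: 24.48
tool_pos: [0.566, 0.2112, 0.0693]
orientation: [180.0, 0.0, 173.5]
force: [0.4, 0.4, 0.6]
opening: 0.0321
gripper_force: 0.0
clock: 25.07
tool_pos: [0.5655, 0.211, 0.1981]
orientation: [180.0, -0.0, 173.4]
force: [-0.4, 0.6, -0.1]
opening: 0.0346
gripper_force: 0.0
to [ 0.517  -0.2899] 0.19 -173.41098535599554 row [-0.03  -1.677  0.027] [ 0.0001 -0.0001 -0.073 ] rows 13.0 2.0
clock: 25.73
tool_pos: [0.5359, -0.0416, 0.1969]
orientation: [-180.0, -0.2, 179.7]
force: [-0.1, 0.7, 0.2]
opening: 0.0352
gripper_force: 0.0
to [ 0.517  -0.2899] 0.19 -173.41098535599554 row [ 0.059 -0.828  0.024] [-0.0001 -0.0009 -0.0381] rows 6.0 1.0
```

```bash
python3 -m inch '0.059 -0.828 0.01 0 0 -0.038;0.059 -0.828 0.01 0 0 -0.038;0.059 -0.828 0.01 0 0 -0.038;0.059 -0.828 0.01 0 0 -0.038;0.059 -0.828 0.01 0 0 -0.038;0.059 -0.828 0.01 0 0 -0.038;0.059 -0.828 0.01 0 0 -0.038;0.059 -0.828 0.01 0 0 -0.038;0.059 -0.828 0.1 0 0 -0.038;0.059 -0.828 0.2 0 0 -0.038' && python3 -m inch '0 0 0 0 0 0;0 0 0 0 0 0;0 0 0 0 0 0'; python3 go.py d blue .072
```

```text
clock: 26.57
tool_pos: [0.5211, -0.2866, 0.139]
orientation: [-179.9, 0.2, -173.1]
force: [0.5, -0.2, -1.8]
opening: 0.0351
gripper_force: 0.0
clock: 26.82
tool_pos: [0.5203, -0.2868, 0.1394]
orientation: [-180.0, 0.0, -173.1]
force: [0.4, 0.4, -0.0]
opening: 0.035
gripper_force: 0.0
to [ 0.517  -0.2899] 0.072 -173.41098535599554 row [ 0.012 -0.009  0.225] [-0.0002  0.0001  0.0018] rows 2.0 1.0
```

```bash
python3 -m inch '0.01 -0.009 0.03 0 0 0.0018;0.012 -0.009 0.1 0 0 0.0018;0.012 -0.009 0.17 0 0 0.0018;0.012 -0.009 0.21 0 0 0.0018;0.012 -0.009 0.225 0 0 0.0018;0.012 -0.009 0.225 0 0 0.0018;0.012 -0.009 0.225 0 0 0.0018;0.012 -0.009 0.225 0 0 0.0018' && python3 -m inch '0 0 0 0 0 0;0 0 0 0 0 0;0 0 0 0 0 0;0 0 0 0 0 0;0 0 0 0 0 0;0 0 0 0 0 0' 1 && python3 go.py d blue .072 && python3 -m inch '0 0 -0.06 0 0 0;0 0 -0.16 0 0 0;0 0 -0.28 0 0 0;0 0 -0.41 0 0 0;0 0 -0.41 0 0 0;0 0 -0.41 0 0 0;0 0 -0.41 0 0 0;0 0 -0.41 0 0 0';  python3 go.py k blue .197
```

```text
clock: 27.48
tool_pos: [0.5169, -0.291, 0.0722]
orientation: [-179.9, 0.1, -173.5]
force: [0.1, 0.1, 0.4]
opening: 0.0352
gripper_force: 0.0
clock: 27.98
tool_pos: [0.5161, -0.2908, 0.0712]
orientation: [-180.0, 0.0, -173.5]
force: [-0.2, 0.6, 2.7]
opening: 0.0121
gripper_force: 30.0
to [ 0.517  -0.2899] 0.072 -173.41098535599554 row [-0.003  0.003 -0.003] [-0.0001  0.0001 -0.0007] rows 1.0 1.0
clock: 28.65
tool_pos: [0.515, -0.2904, 0.1923]
orientation: [179.9, -0.1, -173.6]
force: [0.4, -0.7, -1.4]
opening: 0.012
gripper_force: 30.0
to [0.5733 0.2744] 0.197 -186.44577519522176 row [-0.404  1.849 -0.014] [ 0.0003 -0.0008  0.0716] rows 14.0 2.0
```

```bash
python3 -m inch '-0.02 0.1 -0.014 0 0 0.004;-0.05 0.23 -0.014 0 0 0.009;-0.08 0.36 -0.014 0 0 0.014;-0.11 0.49 -0.014 0 0 0.019;-0.14 0.62 -0.014 0 0 0.024;-0.165 0.75 -0.014 0 0 0.029;-0.19 0.87 -0.014 0 0 0.034;-0.21 0.94 -0.014 0 0 0.036;-0.21 0.94 -0.014 0 0 0.036';  python3 go.py k blue .198
```

```text
clock: 29.4
tool_pos: [0.5468, 0.0002, 0.1966]
orientation: [-180.0, -0.1, -179.8]
force: [0.2, -0.3, -0.6]
opening: 0.0116
gripper_force: 30.0
to [0.5733 0.2744] 0.198 -186.44577519522176 row [-0.091  0.914 -0.005] [-0.0001 -0.0006  0.0367] rows 7.0 1.0
```

```bash
python3 -m inch '-0.01 0.1 -0.005 0 0 0.004;-0.02 0.23 -0.005 0 0 0.009;-0.035 0.36 -0.005 0 0 0.015;-0.05 0.49 -0.005 0 0 0.02;-0.06 0.62 -0.005 0 0 0.025;-0.075 0.75 -0.005 0 0 0.03;-0.085 0.86 -0.005 0 0 0.035;-0.091 0.91 -0.005 0 0 0.0367;-0.091 0.914 -0.005 0 0 0.0367;-0.091 0.914 -0.005 0 0 0.0367' && python3 -m inch '0 0 0 0 0 0;0 0 0 0 0 0;0 0 0 0 0 0';  python3 go.py k blue .116
```

```text
clock: 30.23
tool_pos: [0.5736, 0.2708, 0.1977]
orientation: [-179.9, -0.1, 173.5]
force: [0.4, -0.2, -1.3]
opening: 0.0122
gripper_force: 30.0
clock: 30.48
tool_pos: [0.5742, 0.2695, 0.1996]
orientation: [-180.0, -0.0, 173.3]
force: [-0.6, 0.1, -1.2]
opening: 0.0121
gripper_force: 30.0
to [0.5733 0.2744] 0.116 -186.44577519522176 row [0.005 0.016 0.279] [-0.0001 -0.     -0.0014] rows 3.0 1.0
```

```bash
python3 -m inch '0.004 0.014 0.08 0 0 -0.0012;0.004 0.014 0.17 0 0 -0.0012;0.004 0.014 0.25 0 0 -0.0012;0.004 0.014 0.279 0 0 -0.0012;0.004 0.014 0.279 0 0 -0.0012;0.004 0.014 0.279 0 0 -0.0012;0.004 0.014 0.279 0 0 -0.0012;0.004 0.014 0.279 0 0 -0.0012;0.004 0.014 0.279 0 0 -0.0012';  python3 go.py k blue .0855
```

```text
clock: 31.23
tool_pos: [0.5741, 0.2755, 0.1174]
orientation: [179.9, 0.1, 173.6]
force: [-0.6, -0.6, -1.4]
opening: 0.0117
gripper_force: 30.0
to [0.5733 0.2744] 0.0855 -186.44577519522176 row [ 0.003 -0.004  0.106] [0.0005 0.0005 0.0002] rows 1.0 1.0
```

```bash
python3 -m inch '0 0 0 0 0 0;0 0 0.02 0 0 0;0 -0.001 0.04 0 0 0;0 -0.002 0.06 0 0 0;0 -0.002 0.08 0 0 0;0 -0.002 0.1 0 0 0;0 -0.002 0.1 0 0 0;0 -0.002 0.1 0 0 0';  python3 go.py k blue .071
```

```text
clock: 31.9
tool_pos: [0.5732, 0.2742, 0.0851]
orientation: [-179.9, -0.1, 173.6]
force: [0.7, 0.2, -1.0]
opening: 0.012
gripper_force: 30.0
to [0.5733 0.2744] 0.071 -186.44577519522176 row [-0.     0.001  0.047] [-0.0003 -0.0003  0.0002] rows 1.0 1.0
```

```bash
python3 -m inch '0 0 0.01 0 0 0;0 0 0.02 0 0 0;0 0 0.03 0 0 0;0 0 0.038 0 0 0;0 0 0.043 0 0 0;0 0 0.047 0 0 0;0 0 0.051 0 0 0;0 0 0.051 0 0 0'
```

```text
clock: 32.57
tool_pos: [0.5734, 0.2744, 0.0712]
orientation: [-180.0, 0.0, 173.6]
force: [-2.3, -1.2, 3.2]
opening: 0.0118
gripper_force: 30.0
```

Contact again. Press lightly, release, lift, back away and check.

```bash
python3 -m inch '0 0 0.004 0 0 0;0 0 0.006 0 0 0;0 0 0.006 0 0 0' && python3 -m inch '0 0 0 0 0 0;0 0 0 0 0 0;0 0 0 0 0 0;0 0 0 0 0 0' 0.2 && python3 -m inch '0 0 -0.06 0 0 0;0 0 -0.18 0 0 0;0 0 -0.31 0 0 0;0 0 -0.45 0 0 0;0 0 -0.6 0 0 0;0 0 -0.6 0 0 0' && python3 -m inch '0.4 0.5 0 0 0 0;0.4 0.5 0 0 0 0;0.4 0.5 0 0 0 0;0.4 0.5 0 0 0 0;0.4 0.5 0 0 0 0;0.4 0.5 0 0 0 0'
cat > fin.py <<'E'
from vis import *
from go import w,K,Y
im={n:snapshot(n) for n in("side","top")}
for t in Y:
    x0=[*w(K,0,-Y[t]),K[2]]
    for n in("side","top"):
        r=cut_out(n,"tile_"+t)
        if not r: print(t,n,"none"); continue
        occ=[box(0,-Y[t]+.0165,0,.07,.015,.06),box(0,-.14,0,.08,.01,.052)]+([box(0,y,.02,.08,.012,.1) for y in(-.096,-.032,.032,.096) if (y>-Y[t]+.01 if n=="side" else y<-Y[t]-.01)]+[box(0,y,0,.07,.048,.06) for y in(-.096,-.032,.032,.096) if abs(y+Y[t])>.01])
        ign=(render(n,occ,K)>.3).astype(float)
        x,f=fit(tile(),{n:r[0]["pixels"]*(1-ign)},x0,{n:ign}); d=x[:2]-x0[:2]; c,s=np.cos(K[2]),np.sin(K[2])
        print(t,n,round(r[0]["p"],2),"off mm",(np.array([c*d[0]+s*d[1],-s*d[0]+c*d[1]])*1e3).round(1),np.degrees(x[2]-K[2]).round(1),round(f,3))
a=cv2.resize(im["side"][170:370,240:420,::-1],None,fx=2.4,fy=2.4); b=cv2.resize(im["top"][100:270,160:310,::-1],None,fx=2.4,fy=2.4)
W=np.zeros((480,795,3),np.uint8); W[:,:432]=a; W[:408,434:794]=b; cv2.imwrite("pics/fin.png",W)
E
python3 fin.py
```

```text
clock: 32.82
tool_pos: [0.5735, 0.2744, 0.0711]
orientation: [180.0, 0.1, 173.6]
force: [-8.0, -1.5, 16.4]
opening: 0.0121
gripper_force: 30.0
clock: 33.15
tool_pos: [0.5735, 0.2745, 0.0686]
orientation: [180.0, 0.0, 173.6]
force: [0.4, 0.2, -1.0]
opening: 0.0323
gripper_force: 0.0
clock: 33.65
tool_pos: [0.5768, 0.2759, 0.2579]
orientation: [179.6, 0.6, 173.6]
force: [1.4, 1.1, 2.1]
opening: 0.0349
gripper_force: 0.0
clock: 34.15
tool_pos: [0.4684, 0.4409, 0.2479]
orientation: [180.0, -0.0, 173.8]
force: [0.1, -0.8, 1.2]
opening: 0.0351
gripper_force: 0.0
white side 0.89 off mm [-0.8 -1.6] 1.2 0.05
white top 0.77 off mm [0.3 2.2] -1.4 0.094
red side none
red top 0.71 off mm [-0.3  3.9] -0.4 0.159
turquoise side 0.95 off mm [-1.8 -1.9] 4.1 0.041
turquoise top 0.81 off mm [-1.7  6. ] -0.6 0.357
blue side 0.63 off mm [-0.8 -3.9] 5.8 0.055
blue top 0.9 off mm [1.9 3.1] -0.3 0.525
```

View pics/fin.png

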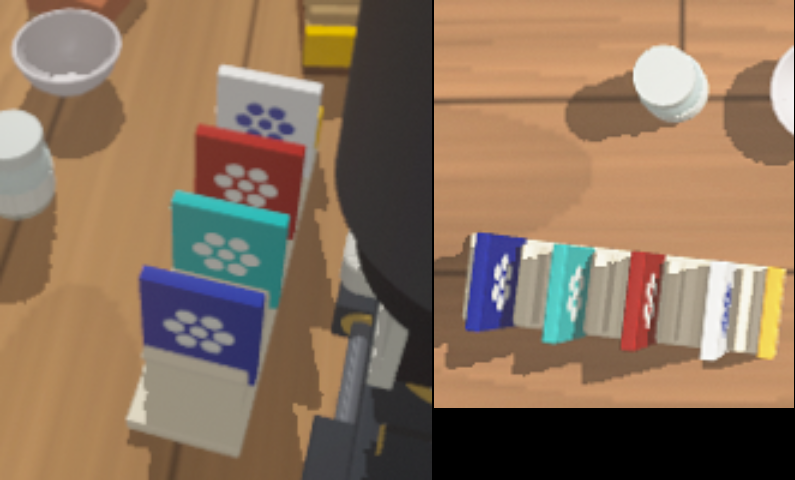

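The final picture shows, from the yellow end, white, red, turquoise and blue. All four are upright, one to a groove, centred within about 2 mm. The arm is clear and the bystanders look unmoved.

```bash
python3 -c "
from plant import *
print(close_job())"
```

```text
the job is handed in; nothing more can be done
None
```

The four tiles are in the kiln rack in order from the yellow end (white, red, turquoise, blue), upright, pressed to the groove floors and centred within about 2 mm; the job was handed in at about 35 s.

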